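# Uncap the code reader and clamp it for a test read

## Robot

A 6-joint arm with a two-finger parallel gripper is mounted at the origin on a cart in front of the work surface, level with it; the furniture and walls round the work are solid. World frame = base frame: x ahead of the robot, y to its left, z up, the work surface at z = 0. Lengths are in m, angles in rad, forces in N, time in s.
With the tool pointing down it reaches from about 0.35 to 0.775 m from the base axis. Payload 5.5 kg.
Tool frame: the origin (TCP) lies on the mounting face of the last link; the fingertips stand 173 mm ahead of it and the grasp point (between the pads) lies 155 mm ahead of it; z points along the fingers, y is the direction in which the jaws open and shut (so a half turn about z gives the same grasp; the last joint's range is limited). The gripper opens to 85 mm and grips with 20 to 120 N. Pads are 22 mm wide; open, the fingers measure 114 mm over their backs; the gripper's body (76 mm by 85 mm) begins 54 mm behind the grasp point. The pads swing forward as they close: fully open they stand 13 mm farther back than shut.
Start: joints at [1.086, 0.313, 0.046, 1.304, 0, 1.431], TCP at [0.194, 0.541, 0.405] pointing down, gripper open.
Joint ranges: [-2.76, 2.76], [-0.86, 1.69], [-1.03, 1.26], [-2.2, 2.34], [-1.47, 1.5], [-3.14, 3.14]. Speed limits (rad/s): [2.57, 2.57, 3.14, 3.14, 3.14, 3.14].

## Interface

Orientations are given as a unit quaternion [w, x, y, z].
In Python, from workcell import * gives the robot as it stands. The module is installed in compiled form; this text tells all that it offers.
- The arm moves only by the shell command python3 -m crank 'ROWS' [FORCE]. ROWS is JSON, a list of rows, each a list of 7 numbers: the shift along the tool's x, y, z in mm, then the turn, a rotation vector about the tool's x, y, z in degrees, then the opening, from 0 (shut) to 1 (fully open). A call has exactly 8 rows; each row shifts and turns the commanded pose from where the row before left it, along the tool's axes as they then stand; what a row does not reach is not made up. A row lasts 1/8 s, in which the tool goes at most 62.5 mm and 10.7 degrees, less where a joint would pass 70% of its speed; a pose out of reach is approached as far as the arm can. A call with a gripper value outside its range is refused whole. The fingers move at their own pace and stop on an object; FORCE is the grip in N (left out, the last holds). Time passes only in rows, so rows that do not move let the fingers close, or fill a call up. It gives the time, the measured TCP pose, the force and the opening at its end, in the units of the state.
- get_state(): the state, without advancing time (a new reading comes with each control period).
- read_camera(name): name is "scene" or "top" or "wrist"; returns the picture (480x640x3 uint8, blue, green, red); there is no depth.
- calibration(name): a dict with "fx", "fy", "cx", "cy" (pixels), "extrinsics" (4x4, takes a point from world to camera coordinates). Camera axes: x right, y down, z forward; pixel columns grow to the right and rows downward; lengths in m; the calibration is good to about 2 mm. A picture is of the moment at which its call begins: read the wrist's pose just before it. calibration takes no time and is no camera call; for the wrist camera it gives the pose at the moment of the call.
- hand_in(): hands the job in, once; it reports no verdict.
The state is a dict: "clock": time; "joint_pos": joint angles; "qvel": joint speeds; "tau": joint torques, N m; "tcp_pos": TCP position; "orientation": TCP orientation; "wrist_force": force on the tool from outside, world axes, zero at the start; "ft_torque": the same for the moment, N m; "finger_gap": finger opening in m.
Only numpy, scipy, OpenCV 4.12 (cv2) and the standard library are available. Lean on these libraries where they do the work, as an engineer would, in place of code of your own. Each camera call takes 0.05 s, during which the arm holds its last target.

## Task

Lift the loose red cap off the code reader's lens and set it, open side down, in the blue round holder. Then pump the orange lever of the bench clamp back and forth until the jaw's sprung pad has pushed the reader against the fixed jaw and pressed it just so far that the white part of the pad's stem has gone into the jaw head and only green still shows; never drive the pad home so that no stem is left, as that crushes the reader. Finish while still holding the lever forward in the fingers with that pressure on, without letting go, and leave the vial, the small scanner and the marker where they are.

Things in the scene. Friction and masses are not known exactly. Their poses are not given: they have to be found in the camera images.
- clamp: Grey bench clamp fixed to the table, base 285 x 80 mm. Origin on the table under its middle; +x is the way the jaw advances, z up. Along x: toothed rod at the rear, housing with orange lever at -92 mm, moving jaw, reader on the bed (bed 12 mm above the table), fixed jaw with its inner face at +120 mm (60 mm wide, top at 60 mm).
- lever_knob (a point): Centre of the black knob on the orange lever: cylinder of 20 mm diameter, 22 mm long, lying along the clamp's y. Take it from above with one finger before and one behind (closing along the clamp's x), so the lever turns between the pads. Moves on an arc of radius 100 mm about the pivot at x = -92, z = 26 mm of the clamp. Under it a stem 8 mm thick (x), 14 mm wide, 30 mm long.
- lever (a joint): Lever angle (rad): 0 = at rest, leaning 0.25 back (to the clamp's -x) from upright; 0.5 = fully forward (+x). A spring (2.5 to 4 N at the knob) returns it. Forward, a pawl takes the jaw along, 40 mm per rad; backward it slips over teeth of 8 mm pitch. After a return the first 0 to 0.2 rad are idle; a full stroke brings about 16 mm.
- jaw (a joint): Travel of the moving jaw (m), 0 = rearmost, at most 0.085, starts at 0 to 0.02. The unpressed pad's face lies at x = 13 mm + this travel in the clamp's frame. A weak brake (a few N) parks the jaw when the lever goes back, but does not hold the clamping pressure: that lasts only while the lever is held forward.
- pad (a joint): How far the sprung pad is pressed into the jaw head (m): 0 = free, 0.015 = driven home. The spring gives about 1 N plus 1 N per mm. Its stem (16 mm thick) shows between head and pad: 6 mm white next to the head, then 9 mm green next to the pad. From 0.006 on only green shows; about 0.010 is right.
- pad_face (a point): Centre of the black pad's front face (40 wide, 34 high), 36 mm above the table; moves along the clamp's x axis.
- reader_center (a point): Centre of the code reader's white box: 50 mm along the clamp's x, 64 mm across, 42 mm high, 0.35 kg, loose on the clamp's bed with a gap of 3 to 9 mm to the fixed jaw. Its lens tube (36 mm diameter, 12 mm high) stands on top in the middle. When it touches the fixed jaw its centre is at x = 95 mm in the clamp's frame.
- cap_center (a point): Centre of the loose red cap on the lens tube: upside-down cup, 45 mm outside and 39 mm inside diameter, 22 mm high (this point 11 mm below its top), inside depth 14 mm, 25 g. Its top is closed; it lifts straight off (12 to 14 mm).
- holder_floor (a point): Centre of the inner floor of the blue holder, a fixed low round cup on an 84 mm square foot: inside diameter 56 mm, floor 8 mm above the table, rim 14 mm above the table. The cap's centre is 11 mm above this point when it sits in it.
- vial: Bystander: small brown vial with orange cap, 20 x 20 x 46 mm, standing; origin at its underside.
- scanner: Bystander: small black ring scanner with an orange button, 49 x 33 x 21 mm; origin at its underside.
- marker: Bystander: white marker with a red cap, lying, 18 x 136 x 17 mm; origin at its underside.
Mind the look-alikes: they are no part of the job. There is more than one size of the part that bears cap_center; the job needs the largest.

How it is judged:
By the outcome, as a careful person would: the job done as asked, in the order asked, and still so for the second after the job is handed in, while the arm keeps its last pose, push and grip.
It also fails if it takes over 67 s, if anything falls off the work surface, if the arm or the gripper's body presses on something with over 40 N, if the wrist force passes 120 N, or if a joint passes its speed limit or range.

## Working session

There is one attempt and no reset: what is moved stays moved. The work goes in short steps, Python scripts to look and compute and a shell command to move; the robot and the scene stay as the last step left them, time stands still between calls to the robot, and variables do not carry over. Pictures are saved under pics/ and viewed, and the job is handed in when it is done.

```bash
mkdir -p pics; cat > h.py <<'E'
from workcell import *
import numpy as np, cv2
def K(c): return np.array([[c['fx'],0,c['cx']],[0,c['fy'],c['cy']],[0,0,1.]])
def ray(c,u,v):
    T=np.array(c['extrinsics']);R=T[:3,:3];t=T[:3,3]
    o=-R.T@t; d=R.T@np.linalg.inv(K(c))@np.array([u,v,1.]); return o,d/np.linalg.norm(d)
def onz(c,u,v,z):
    o,d=ray(c,u,v); return o+d*(z-o[2])/d[2]
def proj(c,p):
    T=np.array(c['extrinsics']);q=T[:3,:3]@np.array(p)+T[:3,3]; q=K(c)@q; return q[:2]/q[2]
def two(c1,p1,c2,p2):
    o1,d1=ray(c1,*p1);o2,d2=ray(c2,*p2)
    A=np.stack([d1,-d2],1);s=np.linalg.lstsq(A,o2-o1,rcond=None)[0]
    a=o1+s[0]*d1;b=o2+s[1]*d2;return (a+b)/2,np.linalg.norm(a-b)
E
python3 - <<'E'
from h import *
for n in("scene","top","wrist"):
    c=calibration(n); print(n,c['fx'],c['cx'],c['cy'],np.round(c['extrinsics'],3).tolist())
    cv2.imwrite(f'pics/{n}0.png',read_camera(n))
print(get_state())
E
```

```text
scene 517.1659533814175 320.75215405663914 238.40855343544658 [[-0.686, -0.727, -0.005, 0.271], [-0.326, 0.314, -0.892, 0.286], [0.65, -0.61, -0.453, 0.527], [0.0, 0.0, 0.0, 1.0]]
top 440.75554508567 312.439300552674 240.1588291412479 [[0.001, -1.0, 0.015, -0.112], [-0.995, -0.002, -0.096, 0.537], [0.096, -0.015, -0.995, 0.902], [0.0, 0.0, 0.0, 1.0]]
wrist 398.29523283052544 310.36992363777796 241.9937949507363 [[0.338, 0.941, -0.002, -0.575], [0.901, -0.323, 0.291, -0.037], [0.273, -0.1, -0.957, 0.38], [0.0, 0.0, 0.0, 1.0]]
{'clock': 0.15, 'joint_pos': array([ 1.08640501e+00,  3.13812111e-01,  4.52453694e-02,  1.30360923e+00,
       -7.65850455e-06,  1.43120947e+00]), 'qvel': array([ 0.00056882, -0.00128789,  0.00276861, -0.00150972,  0.00022096,
        0.00036772]), 'tau': array([ 2.05671342e-03, -4.81064487e+01,  2.98815411e+01,  1.38914495e-02,
       -1.04352409e-04,  1.52773572e-05]), 'tcp_pos': array([0.19429101, 0.54102397, 0.40402476]), 'orientation': array([-2.08098603e-04,  1.71549418e-01,  9.85175274e-01, -6.57697857e-04]), 'wrist_force': array([ 0.68947294, -0.59773964,  1.19604893]), 'ft_torque': array([-0.01287431, -0.0287559 , -0.00951911]), 'finger_gap': 0.08548314478269771}
```

View pics/top0.png

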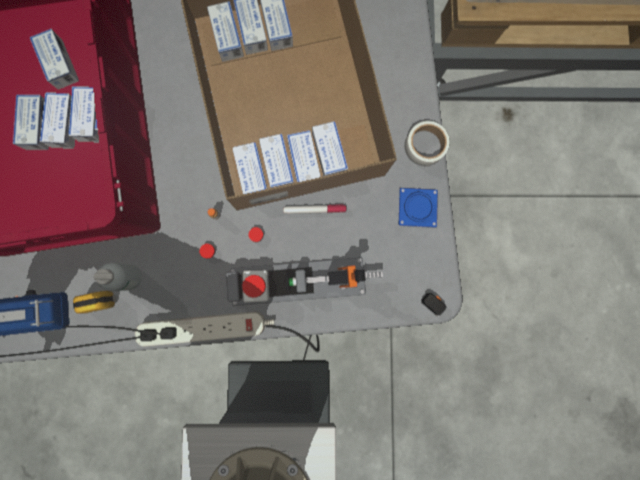

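View pics/scene0.png

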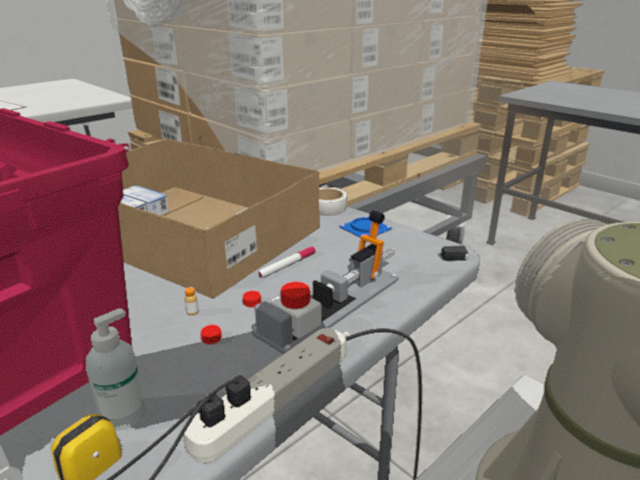

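View pics/wrist0.png

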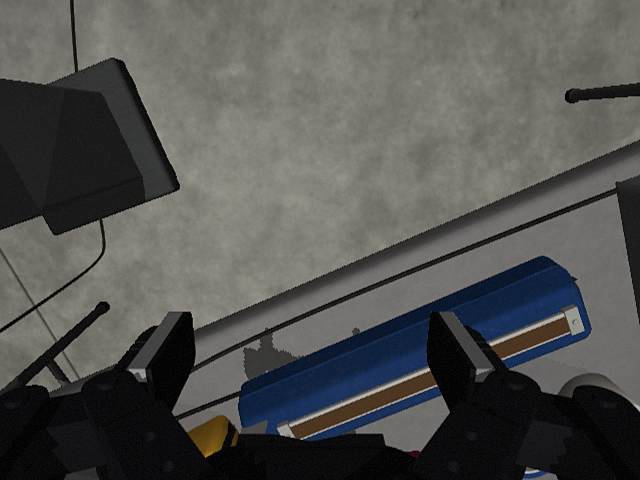

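```bash
python3 - <<'E'
from h import *
im=cv2.imread('pics/top0.png');c=calibration('top')
hsv=cv2.cvtColor(im,cv2.COLOR_BGR2HSV)
def blobs(m,z,name,mn=15):
    cs,_=cv2.findContours(m.astype(np.uint8),cv2.RETR_EXTERNAL,cv2.CHAIN_APPROX_NONE)
    for k in cs:
        a=cv2.contourArea(k)
        if a<mn: continue
        (u,v),(w,h),t=cv2.minAreaRect(k); print(name,round(u,1),round(v,1),'wh',round(w,1),round(h,1),round(t),'area',a,np.round(onz(c,u,v,z),4))
H,S,V=cv2.split(hsv)
reg=np.zeros(H.shape,bool);reg[195:330,195:460]=1
red=((H<5)|(H>174))&(S>150)&(V>90)&reg
blobs(red,0.076,'red')
blobs((H>100)&(H<125)&(S>150)&reg,0.008,'blue')
blobs((H>7)&(H<20)&(S>150)&(V>100)&reg,0.1,'orange')
crop=cv2.resize(im[255:315,215:395],None,fx=4.4,fy=4.4,interpolation=cv2.INTER_CUBIC);cv2.imwrite('pics/topc.png',crop)
im=cv2.imread('pics/scene0.png')
cv2.imwrite('pics/scc.png',cv2.resize(im[190:370,180:420],None,fx=3.3,fy=3.3,interpolation=cv2.INTER_CUBIC))
E
```

```text
red 253.5 285.5 wh 21.0 21.0 90 area 340.0 [0.4419 0.0052 0.076 ]
red 207.0 250.5 wh 13.0 14.0 90 area 142.5 [0.5109 0.0982 0.076 ]
red 255.5 234.5 wh 13.0 13.0 90 area 131.0 [0.543  0.0026 0.076 ]
red 336.5 208.0 wh 4.0 17.0 90 area 55.5 [ 0.597  -0.1593  0.076 ]
blue 417.5 210.0 wh 30.0 37.0 90 area 1012.5 [ 0.6048 -0.3402  0.008 ]
orange 349.7 276.2 wh 20.6 11.2 82 area 124.0 [ 0.46   -0.1825  0.1   ]
orange 211.0 212.0 wh 6.0 6.0 90 area 28.5 [0.5843 0.0869 0.1   ]
```

View pics/topc.png

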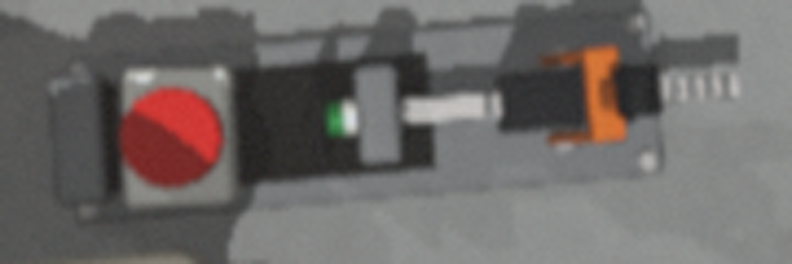

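View pics/scc.png

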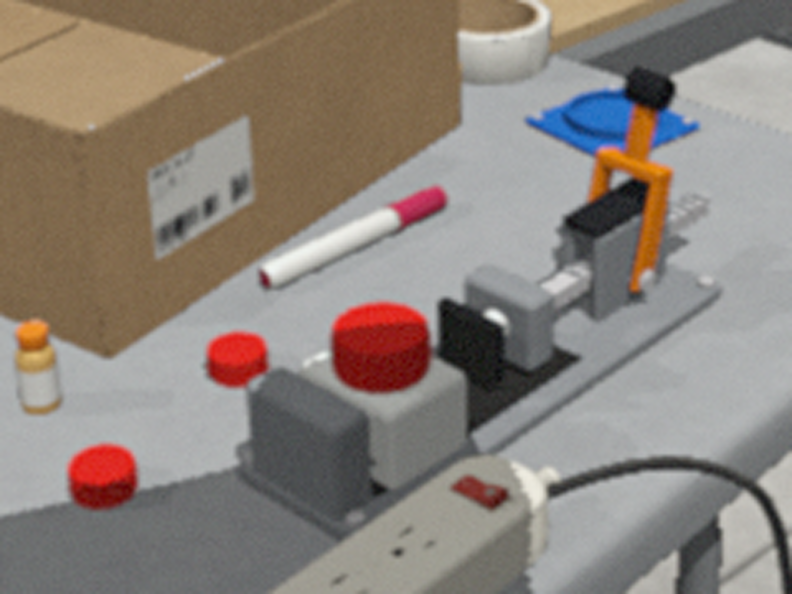

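```bash
python3 - <<'E'
from h import *
t=calibration('top');s=calibration('scene')
f=lambda u,v:(215+u/4.4-.4,255+v/4.4-.4)
g=lambda u,v:(180+u/3.3-.35,190+v/3.3-.35)
print('knob',two(t,f(637,90),s,g(649,88)), onz(t,*f(637,90),.123),onz(s,*g(649,88),.123))
im=cv2.imread('pics/scene0.png');H,S,V=cv2.split(cv2.cvtColor(im,cv2.COLOR_BGR2HSV))
# cap top in both
print('captop',two(t,(253.5,285.5),s,g(380,322)), onz(s,*g(380,322),.076))
for p in((640,22),(648,160),(85,212),(58,85)): print('scr',p,onz(t,*f(*p),.012))
for p in((662,172),(80,222)): print('edge',p,onz(t,*f(*p),.006))
print('holder scene',onz(s,*g(612,112),.014))
# holder disc in top
im=cv2.imread('pics/top0.png')
cv2.imwrite('pics/hold.png',cv2.resize(im[180:235,390:450],None,fx=10,fy=10,interpolation=cv2.INTER_CUBIC))
E
```

```text
knob (array([ 0.4622707 , -0.19768666,  0.12448966]), np.float64(0.0013880136876978305)) [ 0.46178179 -0.198335    0.123     ] [ 0.46483671 -0.19966348  0.123     ]
captop (array([0.44268623, 0.00581994, 0.07832243]), np.float64(0.002301557141794514)) [0.44640744 0.00421145 0.076     ]
scr (640, 22) [ 0.49665022 -0.21359819  0.012     ]
scr (648, 160) [ 0.43010573 -0.21680842  0.012     ]
scr (85, 212) [0.40527768 0.05344773 0.012     ]
scr (58, 85) [0.46589625 0.06749489 0.012     ]
edge (662, 172) [ 0.42421793 -0.22431095  0.006     ]
edge (80, 222) [0.40023832 0.05673011 0.006     ]
holder scene [ 0.6114228  -0.33757503  0.014     ]
```

View pics/hold.png

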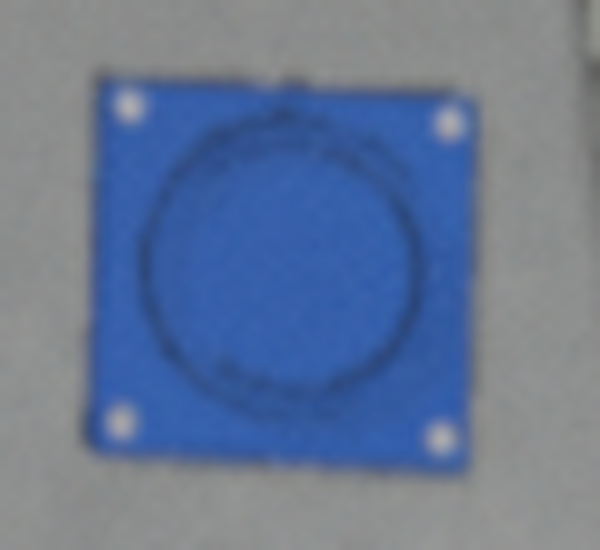

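```bash
cat >> h.py <<'E'
from scipy.spatial.transform import Rotation as Ro
def Rt(st):
    w,x,y,z=st['orientation'];return Ro.from_quat([x,y,z,w]).as_matrix()
def go(target,yaw=None):
    st=get_state();R=Rt(st);d=R.T@(np.array(target)-st['tcp_pos'])
    print('t',st['clock'],'tcp',np.round(st['tcp_pos'],4),'gap',round(st['finger_gap'],4),'F',np.round(st['wrist_force'],1))
    print('shift tool mm',np.round(d*1000,1))
    if yaw is not None:
        c,s=np.cos(yaw),np.sin(yaw);Rd=np.array([[s,c,0],[-c,s,0],[0,0,-1.]])
        Rd=np.stack([np.cross([c,s,0],[0,0,-1]),[c,s,0],[0,0,-1]],1)
        print('rotvec deg',np.round(np.degrees(Ro.from_matrix(R.T@Rd).as_rotvec()),2))
E
python3 - <<'E'
from h import *
t=calibration('top')
print('holder',onz(t,418.1,207,.0075), onz(t,417.9,206.8,.014))
go([.442,.006,.404],np.radians(95.2))
E
python3 -m crank '[[-45,-45,0,0,0,0,1],[-45,-45,0,0,0,0,1],[-45,-45,0,0,0,0,1],[-45,-45,0,0,0,0,1],[-45,-45,0,0,0,0,1],[-45,-45,0,0,0,0,1],[-45,-45,0,0,0,0,1],[-45,-45,0,0,0,0,1]]'
python3 - <<'E'
from h import *
go([.442,.006,.404],np.radians(95.2))
E
```

```text
holder [ 0.61152581 -0.34175265  0.0075    ] [ 0.6108294  -0.33964788  0.014     ]
t 0.15 tcp [0.1943 0.541  0.404 ] gap 0.0855 F [ 0.7 -0.6  1.2]
shift tool mm [-414.  -419.8    0.5]
rotvec deg [ -0.07  -0.03 -24.96]
clock: 1.15
tcp_pos: [0.4079, 0.087, 0.4048]
orientation: [0.0, 0.172, 0.985, 0.0]
wrist_force: [2.3, -0.2, 0.2]
finger_gap: 0.0852
t 1.15 tcp [0.4079 0.087  0.4048] gap 0.0852 F [ 2.3 -0.2  0.2]
shift tool mm [-59.4 -64.7   0.8]
rotvec deg [ 2.000e-02  4.000e-02 -2.496e+01]
```

```bash

python3 -m crank '[[-18,-20,0,0,0,0,1],[-18,-20,0,0,0,0,1],[-18,-20,0,0,0,0,1],[0,0,20,0,0,-8.5,1],[0,0,20,0,0,-8.5,1],[0,0,20,0,0,-8,1],[0,0,0,0,0,0,1],[0,0,0,0,0,0,1]]'
python3 - <<'E'
from h import *
go([.442,.006,.233],np.radians(95.2))
c=calibration('wrist');im=read_camera('wrist');cv2.imwrite('pics/w1.png',im)
cv2.imwrite('pics/t1.png',read_camera('top'))
print(np.round(c['extrinsics'],3).tolist())
for n,p in dict(cap=(.442,.0055,.076),knob=(.463,-.198,.123)).items(): print(n,proj(c,p))
E
```

```text
clock: 2.15
tcp_pos: [0.4383, 0.0142, 0.3452]
orientation: [0.0, -0.045, 0.999, -0.0]
wrist_force: [-0.4, 0.4, 0.8]
finger_gap: 0.0853
t 2.15 tcp [0.4383 0.0142 0.3452] gap 0.0853 F [-0.4  0.4  0.8]
shift tool mm [ -2.9  -8.5 112.2]
rotvec deg [-0.    0.02 -0.08]
[[-0.089, 0.996, -0.0, 0.024], [0.953, 0.085, 0.291, -0.439], [0.29, 0.026, -0.957, 0.195], [0.0, 0.0, 0.0, 1.0]]
cap [295.27912411 248.98051695]
knob [-102.87522784  282.04644632]
```

View pics/w1.png

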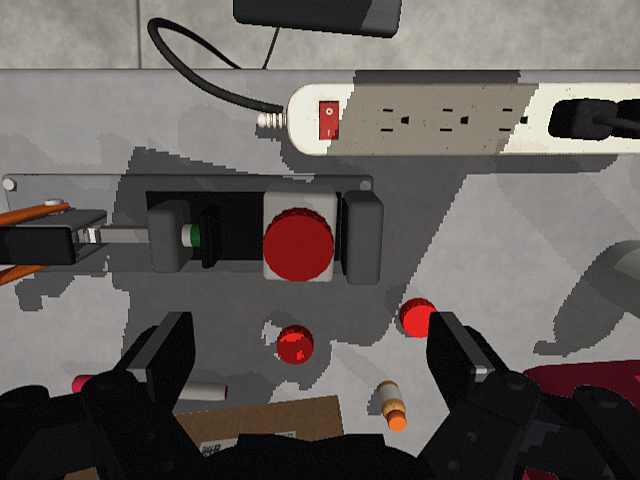

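Wrist view: the large ribbed cap on the reader is centred at about (299,247), and the two small loose caps are at (295,344) and (418,318). The chosen cap is clearly the largest.

```bash

python3 - <<'E'
from h import *
c=calibration('wrist');im=cv2.imread('pics/w1.png')
H,S,V=cv2.split(cv2.cvtColor(im,cv2.COLOR_BGR2HSV))
m=(((H<6)|(H>174))&(S>150)&(V>60)).astype(np.uint8);m[:170]=0;m[290:]=0;m[:,:250]=0;m[:,360:]=0
m=cv2.morphologyEx(m,cv2.MORPH_OPEN,np.ones((3,3)))
k=max(cv2.findContours(m,0,2)[0],key=cv2.contourArea);x,y,w,h=cv2.boundingRect(k);print(x,y,w,h)
# bottom (front) edge is top rim; horizontal extents at widest
for cy in (y+h-w/2,):
    print(cy,onz(c,x+w/2,cy,.076), 'diam',w/c['fx']*(0.345+.0-.076+.0))
print('rim L/R',onz(c,x,cy,.076),onz(c,x+w,cy,.076))
# axis from base screws
for p in((9,185),(366,184)): print(onz(c,*p,.012))
E
```

```text
263 212 71 69
245.5 [0.44017034 0.00727364 0.076     ] diam 0.04795186692110527
rim L/R [ 0.44217963 -0.01493276  0.076     ] [0.43816117 0.02947864 0.076     ]
[ 0.43218714 -0.21634687  0.012     ]
[0.40695576 0.05421424 0.012     ]
```

```bash

python3 - <<'E'
from h import *
go([.4407,.0068,.233])
E
```

```text
t 2.25 tcp [0.4385 0.0142 0.3456] gap 0.0853 F [-0.1  0.   0.4]
shift tool mm [ -1.3  -7.5 112.6]
```

```bash

python3 -m crank '[[-1.3,-7.5,10,0,0,0,1],[0,0,20,0,0,0,1],[0,0,20,0,0,0,1],[0,0,20,0,0,0,1],[0,0,20,0,0,0,1],[0,0,12,0,0,0,1],[0,0,6,0,0,0,1],[0,0,0,0,0,0,1]]' 30
python3 - <<'E'
from h import *
go([.4407,.0068,.233])
cv2.imwrite('pics/w2.png',read_camera('wrist'))
E
```

```text
clock: 3.25
tcp_pos: [0.4402, 0.0068, 0.2366]
orientation: [-0.0, -0.046, 0.999, 0.0]
wrist_force: [-0.5, 0.1, -0.1]
finger_gap: 0.0854
t 3.25 tcp [0.4402 0.0068 0.2366] gap 0.0854 F [-0.5  0.1 -0.1]
shift tool mm [-0.5 -0.   3.6]
```

View pics/w2.png

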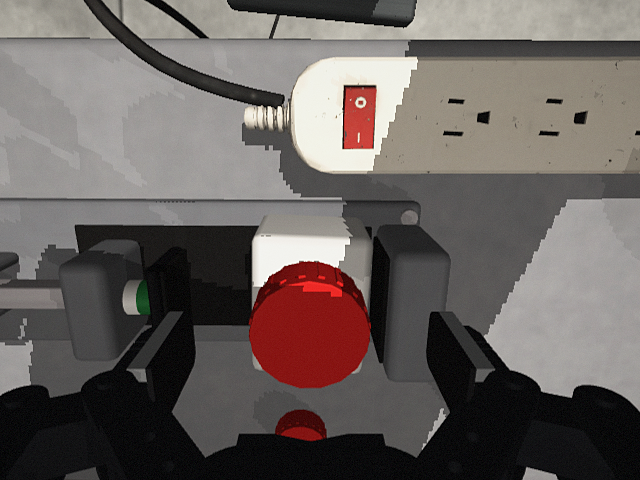

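The cap at (310,335) sits midway between the finger pads (193 and 428). Closing.

```bash

python3 -m crank '[[0,0,3,0,0,0,1],[0,0,0,0,0,0,0.4],[0,0,0,0,0,0,0.4],[0,0,0,0,0,0,0.4],[0,0,0,0,0,0,0.4],[0,0,0,0,0,0,0.4],[0,0,0,0,0,0,0.4],[0,0,0,0,0,0,0.4]]' 30
python3 - <<'E'
from h import *
go([.4407,.0068,.233])
cv2.imwrite('pics/w3.png',read_camera('wrist'))
E
```

```text
clock: 4.3
tcp_pos: [0.4402, 0.0069, 0.2341]
orientation: [0.0, -0.046, 0.999, -0.0]
wrist_force: [-2.0, -0.2, 5.3]
finger_gap: 0.0437
t 4.3 tcp [0.4402 0.0069 0.2341] gap 0.0437 F [-2.  -0.2  5.3]
shift tool mm [-0.5 -0.1  1.1]
```

View pics/w3.png

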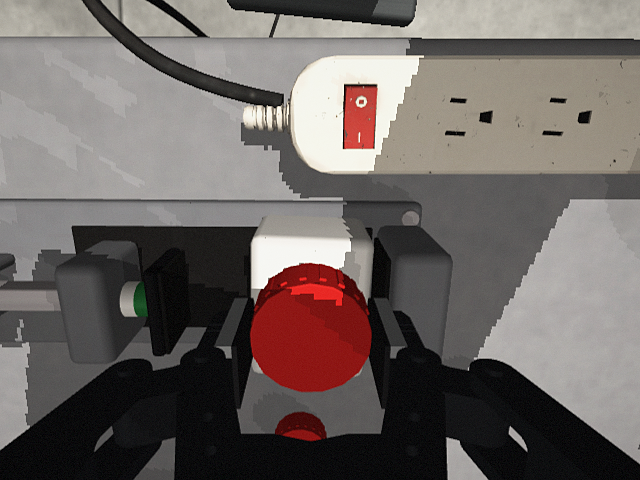

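```bash

python3 -m crank '[[0,0,-8,0,0,0,0.4],[0,0,-12,0,0,0,0.4],[0,0,-20,0,0,0,0.4],[0,0,-20,0,0,0,0.4],[0,0,-20,0,0,0,0.4],[0,0,-20,0,0,0,0.4],[0,0,0,0,0,0,0.4],[0,0,0,0,0,0,0.4]]' 
python3 - <<'E'
from h import *
go([.611,-.3405,.334])
cv2.imwrite('pics/w4.png',read_camera('wrist'))
cv2.imwrite('pics/s4.png',read_camera('scene'))
E
```

```text
clock: 5.35
tcp_pos: [0.44, 0.0069, 0.3334]
orientation: [-0.0, -0.046, 0.999, 0.0]
wrist_force: [-0.4, 0.6, -0.5]
finger_gap: 0.044
t 5.35 tcp [0.44   0.0069 0.3334] gap 0.044 F [-0.4  0.6 -0.5]
shift tool mm [-138.6 -361.6   -0.7]
```

View pics/w4.png

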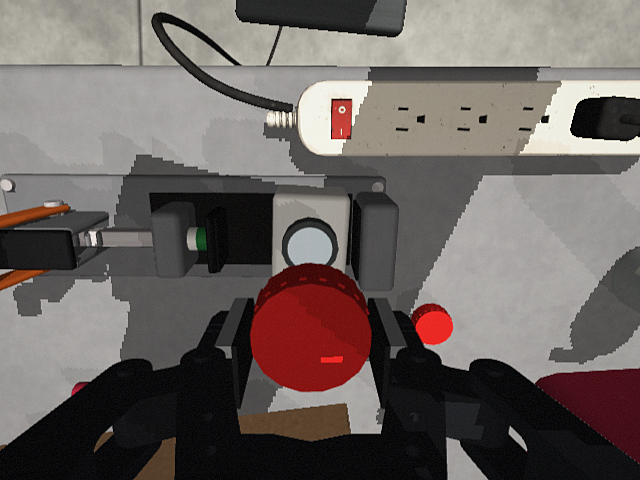

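View pics/s4.png

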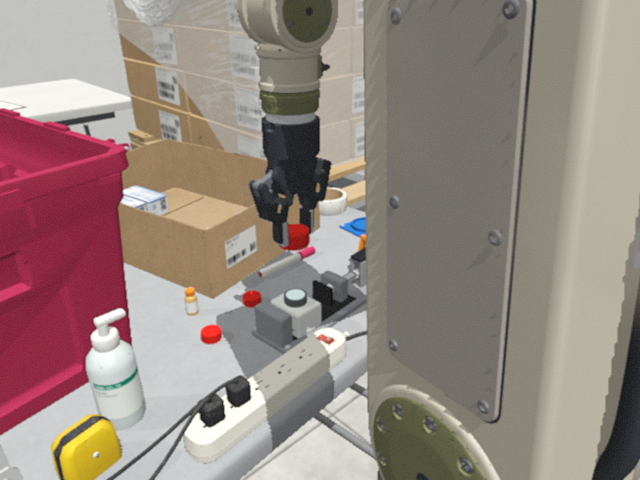

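```bash

python3 -m crank '[[-20,-40,-20,0,0,0,0.4],[-24,-46,-20,0,0,0,0.4],[-24,-46,-20,0,0,0,0.4],[-24,-46,0,0,0,0,0.4],[-24,-46,0,0,0,0,0.4],[-24,-46,0,0,0,0,0.4],[-24,-46,0,0,0,0,0.4],[-24,-46,0,0,0,0,0.4]]' 
python3 - <<'E'
from h import *
c=calibration('wrist');go([.611,-.3405,.334])
cv2.imwrite('pics/w5.png',read_camera('wrist'))
print(proj(c,[.611,-.3405,.008]))
E
```

```text
clock: 6.45
tcp_pos: [0.6611, -0.3379, 0.3922]
orientation: [-0.001, -0.046, 0.999, 0.001]
wrist_force: [1.6, -0.2, -0.4]
finger_gap: 0.0441
t 6.45 tcp [ 0.6611 -0.3379  0.3922] gap 0.0441 F [ 1.6 -0.2 -0.4]
shift tool mm [50.1  1.9 58.3]
[311.61126503 150.47565483]
```

View pics/w5.png

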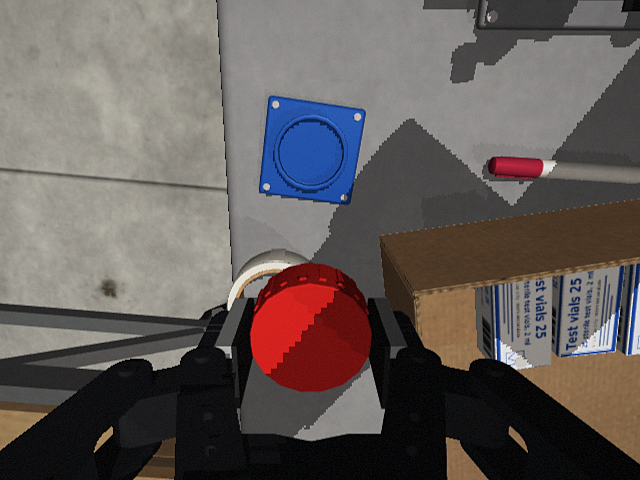

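Holder seen at (310,152), foot screws (275,104), (357,117), (264,187), (343,197); the predicted pixel was (312,150).

```bash

python3 - <<'E'
from h import *
c=calibration('wrist');im=cv2.imread('pics/w5.png')
H,S,V=cv2.split(cv2.cvtColor(im,cv2.COLOR_BGR2HSV))
m=((H>100)&(H<125)&(S>150)).astype(np.uint8);m[230:]=0;m[:,400:]=0
k=max(cv2.findContours(m,0,2)[0],key=cv2.contourArea)
(u,v),wh,a=cv2.minAreaRect(k);print(u,v,wh,a,onz(c,u,v,.006))
p=onz(c,309.75,151.25,.0075);print(p,onz(c,309,152,.012))
go([p[0],p[1],.32])
E
```

```text
310.2599792480469 150.1800079345703 (97.86358642578125, 97.29789733886719) 8.130102157592773 [ 0.6128736  -0.34804842  0.006     ]
[ 0.61370499 -0.34841334  0.0075    ] [ 0.61406659 -0.34901012  0.012     ]
t 6.5 tcp [ 0.6635 -0.3438  0.388 ] gap 0.0434 F [ 3.4 -4.2 -2. ]
shift tool mm [49.9 -0.2 68.1]
```

```bash

python3 -m crank '[[0,0,0,0,0,0,0.4],[10,0,0,0,0,0,0.4],[10,0,10,0,0,0,0.4],[10,0,30,0,0,0,0.4],[10,0,30,0,0,0,0.4],[0,0,20,0,0,0,0.4],[0,0,0,0,0,0,0.4],[0,0,0,0,0,0,0.4]]' 
python3 - <<'E'
from h import *
c=calibration('wrist');im=read_camera('wrist')
cv2.imwrite('pics/w6.png',im)
H,S,V=cv2.split(cv2.cvtColor(im,cv2.COLOR_BGR2HSV))
m=((H>100)&(H<125)&(S>150)).astype(np.uint8);m[300:]=0;m[:,480:]=0
k=max(cv2.findContours(m,0,2)[0],key=cv2.contourArea)
(u,v),wh,a=cv2.minAreaRect(k);print(u,v,wh,a,onz(c,u,v,.006))
go([.6113,-.342,.191],np.radians(95.2))
E
```

```text
clock: 7.5
tcp_pos: [0.6207, -0.3395, 0.305]
orientation: [0.001, -0.046, 0.999, -0.0]
wrist_force: [-0.2, -1.1, 0.6]
finger_gap: 0.0436
308.3599548339844 216.97999572753906 (124.02653503417969, 116.95545959472656) 8.130102157592773 [ 0.61031198 -0.34150051  0.006     ]
t 7.55 tcp [ 0.6209 -0.3397  0.3054] gap 0.0437 F [-1.1 -0.3  0.3]
shift tool mm [ 10.   -1.3 114.3]
rotvec deg [-0.07  0.1   0.08]
```

View pics/w6.png

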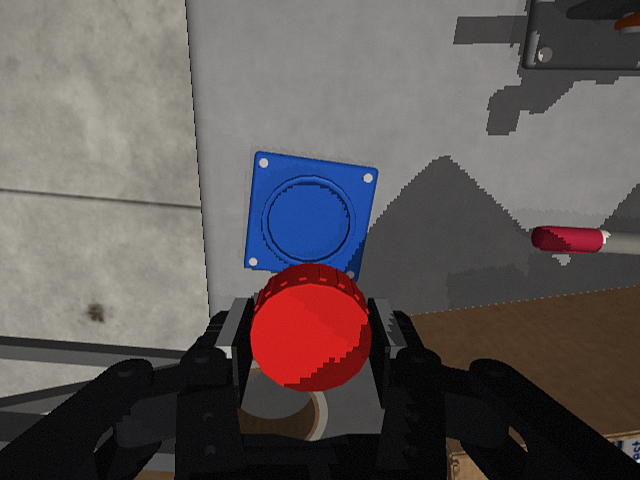

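```bash

python3 -m crank '[[4.5,-1,10,0,0,0,0.4],[4.5,0,20,0,0,0,0.4],[0,0,25,0,0,0,0.4],[0,0,20,0,0,0,0.4],[0,0,12,0,0,0,0.4],[0,0,9,0,0,0,0.4],[0,0,4,0,0,0,0.4],[0,0,0,0,0,0,0.4]]' 
python3 - <<'E'
from h import *
c=calibration('wrist');im=read_camera('wrist')
cv2.imwrite('pics/w7.png',im)
go([.612,-.341,.190],np.radians(95.2))
E
```

```text
clock: 8.55
tcp_pos: [0.6118, -0.342, 0.2039]
orientation: [0.0, -0.046, 0.999, -0.0]
wrist_force: [-0.7, -0.2, 0.5]
finger_gap: 0.0438
t 8.6 tcp [ 0.612  -0.342   0.2042] gap 0.0436 F [-1.3  0.2 -0.4]
shift tool mm [-0.1  1.  14.2]
rotvec deg [-0.03  0.04  0.05]
```

View pics/w7.png

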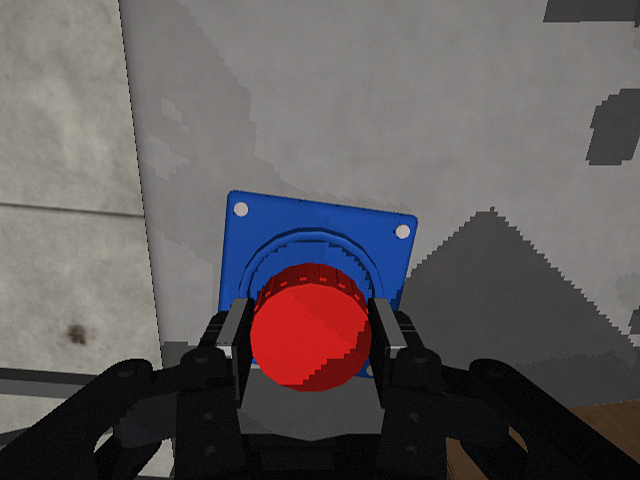

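```bash

python3 - <<'E'
from h import *
c=calibration('wrist')
a=onz(c,241,209,.0075);b=onz(c,403,232,.0075);d=b-a;n=np.array([-d[1],d[0],0]);
if n[0]<0:n=-n
print(a,b,np.linalg.norm(d),(a+b)/2+n/2)
E
```

```text
[ 0.57637684 -0.37445579  0.0075    ] [ 0.58010778 -0.3044027   0.0075    ] 0.07015237337992566 [ 0.61326886 -0.34129472  0.0075    ]
```

```bash

python3 -m crank '[[-1,0.7,6,0,0,0,0.4],[0,0,5,0,0,0,0.4],[0,0,3,0,0,0,0.4],[0,0,0,0,0,0,0.4],[0,0,0,0,0,0,0.4],[0,0,0,0,0,0,0.4],[0,0,0,0,0,0,0.4],[0,0,0,0,0,0,0.4]]' 
python3 - <<'E'
from h import *
c=calibration('wrist');im=read_camera('wrist')
cv2.imwrite('pics/w8.png',im)
go([.613,-.3413,.188])
E
```

```text
clock: 9.6
tcp_pos: [0.6127, -0.3411, 0.1898]
orientation: [0.0, -0.046, 0.999, -0.0]
wrist_force: [0.5, -0.3, -0.3]
finger_gap: 0.0439
t 9.65 tcp [ 0.6127 -0.3412  0.1897] gap 0.0435 F [ 0.7  0.2 -0.1]
shift tool mm [-0.3 -0.2  1.7]
```

View pics/w8.png

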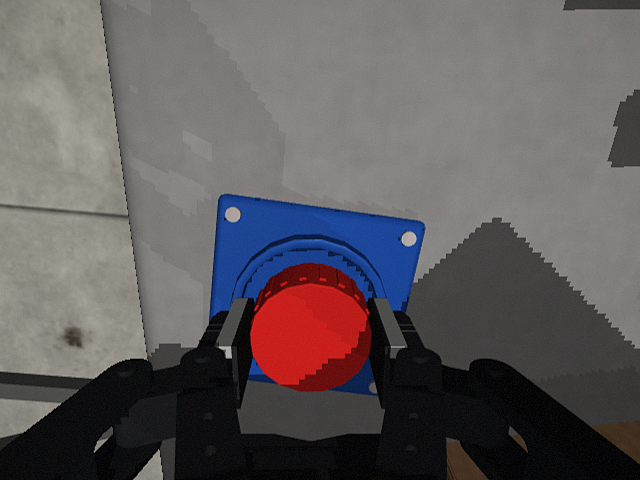

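```bash

python3 -m crank '[[0,0,1,0,0,0,0.4],[0,0,1,0,0,0,0.4],[0,0,0,0,0,0,0.4],[0,0,0,0,0,0,0.7],[0,0,0,0,0,0,0.75],[0,0,0,0,0,0,0.75],[0,0,0,0,0,0,0.75],[0,0,0,0,0,0,0.75]]' 
python3 - <<'E'
from h import *
c=calibration('wrist');im=read_camera('wrist')
cv2.imwrite('pics/w9.png',im)
go([.613,-.3413,.188])
E
```

```text
clock: 10.65
tcp_pos: [0.6127, -0.3411, 0.1876]
orientation: [0.0, -0.046, 0.999, 0.0]
wrist_force: [-0.2, 1.1, 0.6]
finger_gap: 0.0642
t 10.7 tcp [ 0.6127 -0.3411  0.1876] gap 0.064 F [ 0.9 -0.2 -0.1]
shift tool mm [-0.3 -0.2 -0.4]
```

View pics/w9.png

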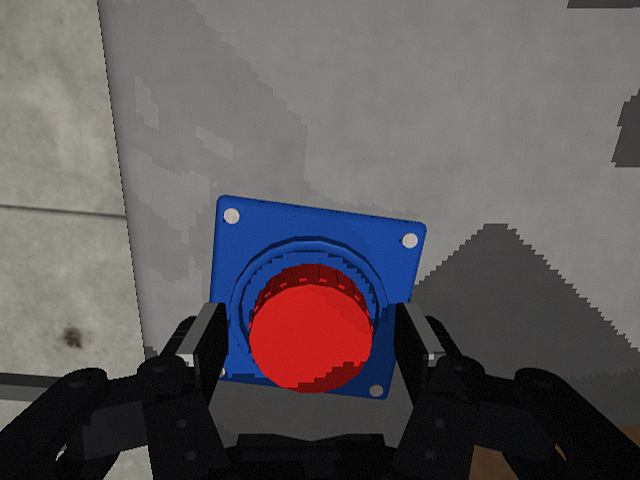

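```bash

python3 -m crank '[[0,0,-15,0,0,0,0.8],[0,0,-30,0,0,0,1],[0,0,-35,0,0,0,1],[0,0,-35,0,0,0,1],[0,0,-35,0,0,0,1],[30,35,0,0,0,0,1],[30,35,0,0,0,0,1],[30,35,0,0,0,0,1]]' 
python3 -m crank '[[15,20,0,0,0,0,1],[0,0,0,0,0,0,1],[0,0,0,0,0,0,1],[0,0,0,0,0,0,1],[0,0,0,0,0,0,1],[0,0,0,0,0,0,1],[0,0,0,0,0,0,1],[0,0,0,0,0,0,1]]' 
python3 - <<'E'
from h import *
go([.461,-.198,.33],np.radians(95.2))
c=calibration('wrist');im=read_camera('wrist')
cv2.imwrite('pics/w10.png',im);cv2.imwrite('pics/t10.png',read_camera('top'))
print(proj(c,[.461,-.198,.123]))
E
```

```text
clock: 11.7
tcp_pos: [0.5124, -0.2439, 0.339]
orientation: [0.001, -0.046, 0.999, -0.001]
wrist_force: [0.4, -0.5, 0.3]
finger_gap: 0.0855
clock: 12.7
tcp_pos: [0.4967, -0.2263, 0.3376]
orientation: [-0.0, -0.046, 0.999, 0.0]
wrist_force: [0.6, 0.5, -0.4]
finger_gap: 0.0852
t 12.7 tcp [ 0.4967 -0.2263  0.3376] gap 0.0852 F [ 0.6  0.5 -0.4]
shift tool mm [33.  31.4  7.6]
rotvec deg [ 0.01 -0.    0.04]
[375.90781841 212.54223035]
```

View pics/w10.png

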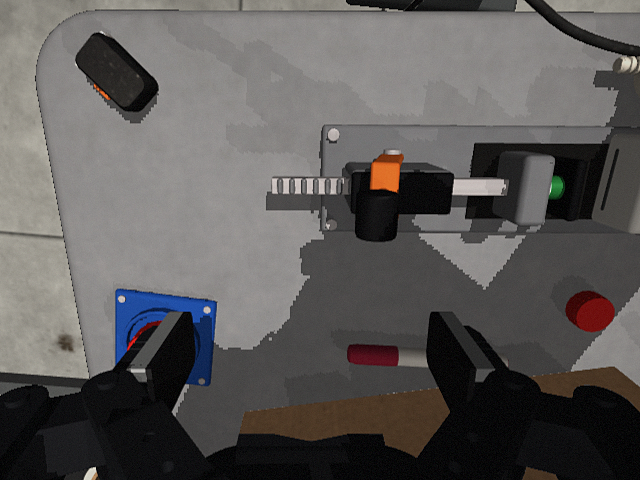

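View pics/t10.png

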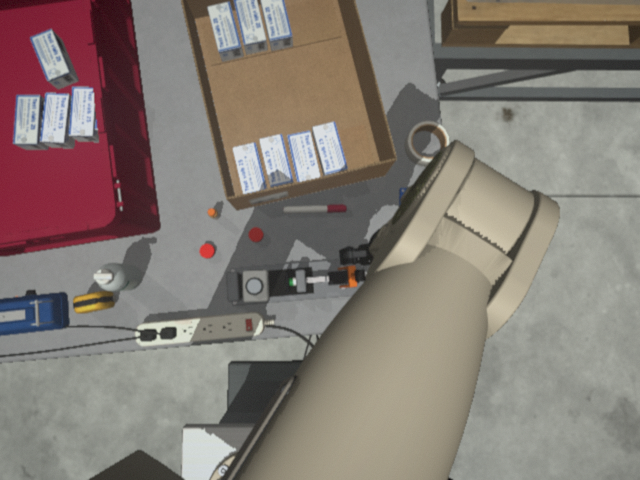

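Knob at (377,214), as predicted (376,213). The cap sits in the holder. Reader, vial, scanner and marker are undisturbed. Moving onto the knob.

```bash

python3 -m crank '[[16.5,15.5,0,0,0,0,1],[16.5,16,0,0,0,0,1],[0,0,20,0,0,0,1],[0,0,20,0,0,0,1],[0,0,12,0,0,0,1],[0,0,7,0,0,0,1],[0,0,0,0,0,0,1],[0,0,0,0,0,0,1]]' 60
python3 - <<'E'
from h import *
go([.461,-.198,.278],np.radians(95.2))
c=calibration('wrist');im=read_camera('wrist')
cv2.imwrite('pics/w11.png',im)
print(proj(c,[.461,-.198,.123]))
E
```

```text
clock: 13.8
tcp_pos: [0.4612, -0.1981, 0.2792]
orientation: [0.0, -0.046, 0.999, -0.0]
wrist_force: [-0.5, -0.1, -0.2]
finger_gap: 0.0857
t 13.8 tcp [ 0.4612 -0.1981  0.2792] gap 0.0857 F [-0.5 -0.1 -0.2]
shift tool mm [0.2 0.1 1.2]
rotvec deg [-0.03  0.05  0.04]
[309.47623624 338.63634365]
```

View pics/w11.png

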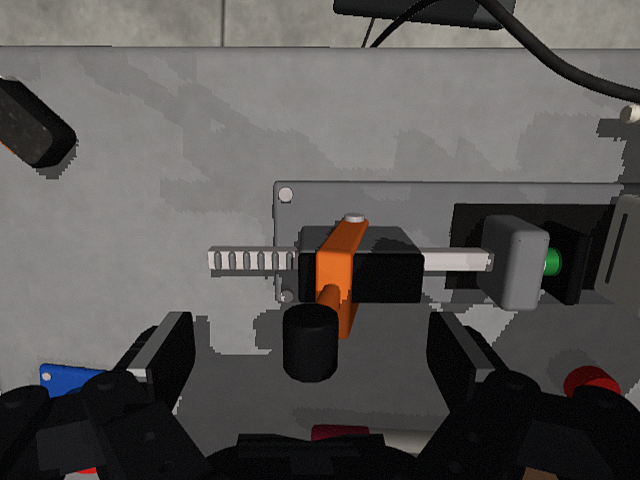

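```bash

python3 -m crank '[[0,0,1,0,0,0,0.7],[0,0,0,0,0,0,0.4],[0,0,0,0,0,0,0.15],[0,0,0,0,0,0,0.1],[0,0,0,0,0,0,0.1],[0,0,0,0,0,0,0.1],[0,0,0,0,0,0,0.1],[0,0,0,0,0,0,0.1]]' 60
python3 - <<'E'
from h import *
go([.461,-.198,.278],np.radians(95.2))
c=calibration('wrist');im=read_camera('wrist')
cv2.imwrite('pics/w12.png',im)
cv2.imwrite('pics/t12.png',cv2.resize(read_camera('top')[250:320,210:400],None,fx=4,fy=4,interpolation=cv2.INTER_CUBIC))
cv2.imwrite('pics/s12.png',read_camera('scene'))
E
```

```text
clock: 14.85
tcp_pos: [0.461, -0.1981, 0.2779]
orientation: [0.0, -0.046, 0.999, -0.0]
wrist_force: [-1.5, -2.3, 2.7]
finger_gap: 0.0179
t 14.85 tcp [ 0.461  -0.1981  0.2779] gap 0.0179 F [-1.5 -2.3  2.7]
shift tool mm [-0.   0.1 -0.1]
rotvec deg [-0.04  0.01  0.03]
```

View pics/w12.png

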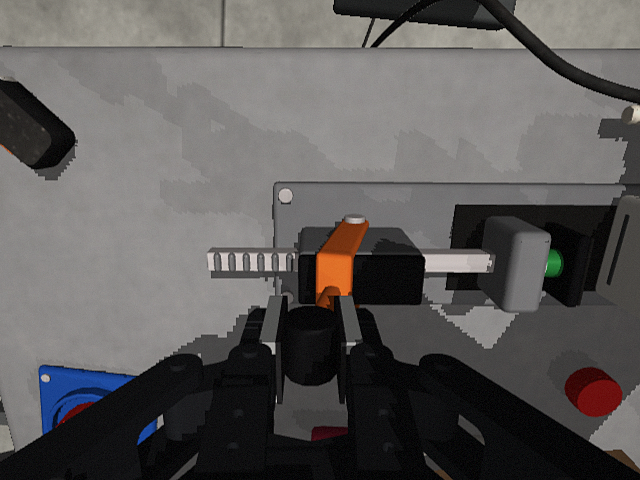

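View pics/t12.png

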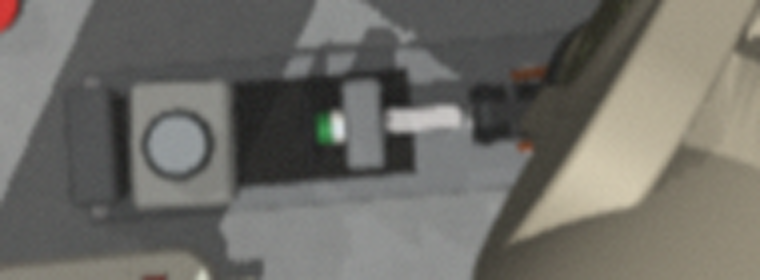

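View pics/s12.png

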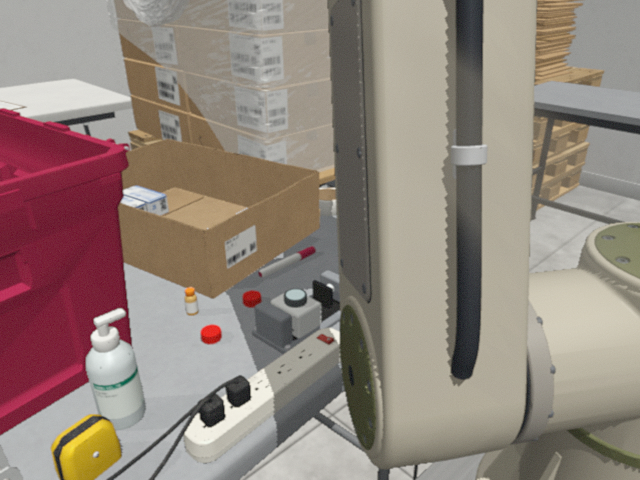

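```bash

python3 -m crank '[[0,6,-1.4,0,0,0,0.1],[0,6,-1,0,0,0,0.1],[0,6,-0.6,0,0,0,0.1],[0,6,-0.2,0,0,0,0.1],[0,6,0.2,0,0,0,0.1],[0,6,0.6,0,0,0,0.1],[0,6,1,0,0,0,0.1],[0,6,1.4,0,0,0,0.1]]' 60
python3 - <<'E'
from h import *
go([.461,-.198,.278],np.radians(95.2))
c=calibration('wrist');im=read_camera('wrist')
cv2.imwrite('pics/w13.png',im)
cv2.imwrite('pics/t13.png',cv2.resize(read_camera('top')[250:320,210:400],None,fx=4,fy=4,interpolation=cv2.INTER_CUBIC))
E
```

```text
clock: 16.0
tcp_pos: [0.4576, -0.1521, 0.2804]
orientation: [0.002, -0.045, 0.999, -0.004]
wrist_force: [-4.8, -8.3, 17.5]
finger_gap: 0.0177
t 16.0 tcp [ 0.4576 -0.1521  0.2804] gap 0.0177 F [-4.8 -8.3 17.5]
shift tool mm [  0.8 -46.    2.8]
rotvec deg [-0.48  0.18 -0.03]
```

View pics/w13.png

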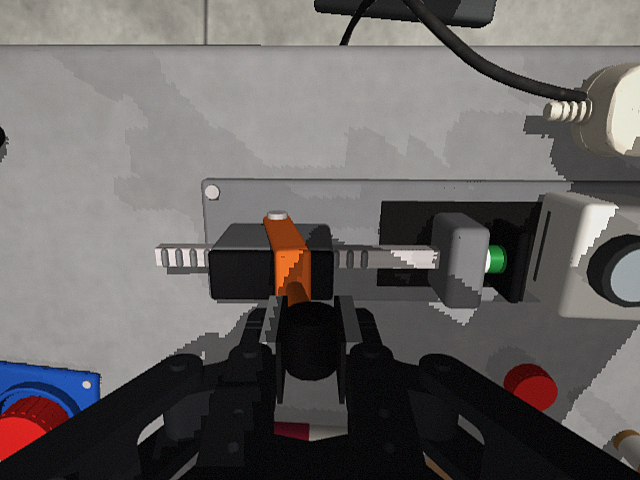

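View pics/t13.png

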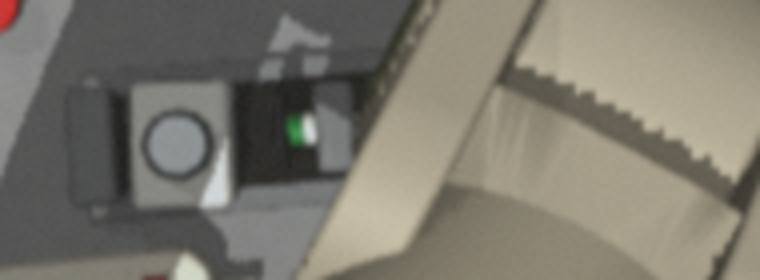

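```bash

python3 -m crank '[[0,-6,-2.5,0,0,0,0.1],[0,-6,-1,0,0,0,0.1],[0,-6,-0.6,0,0,0,0.1],[0,-6,-0.2,0,0,0,0.1],[0,-6,0.2,0,0,0,0.1],[0,-6,0.6,0,0,0,0.1],[0,-6,1,0,0,0,0.1],[0,-5,1.2,0,0,0,0.1]]' 60
python3 - <<'E'
from h import *
go([.461,-.198,.278],np.radians(95.2))
cv2.imwrite('pics/t14.png',cv2.resize(read_camera('top')[250:320,210:400],None,fx=4,fy=4,interpolation=cv2.INTER_CUBIC))
E
```

```text
clock: 17.1
tcp_pos: [0.4607, -0.1964, 0.2785]
orientation: [-0.0, -0.046, 0.999, 0.001]
wrist_force: [0.8, 5.4, 7.8]
finger_gap: 0.018
t 17.1 tcp [ 0.4607 -0.1964  0.2785] gap 0.018 F [0.8 5.4 7.8]
shift tool mm [-0.1 -1.6  0.5]
rotvec deg [ 0.17 -0.    0.08]
```

View pics/t14.png

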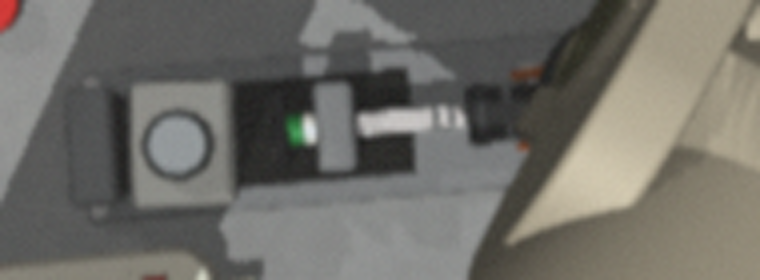

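```bash

python3 -m crank '[[0,6,-2,0,0,0,0.1],[0,6,-1,0,0,0,0.1],[0,6,-0.6,0,0,0,0.1],[0,6,-0.2,0,0,0,0.1],[0,6,0.2,0,0,0,0.1],[0,6,0.6,0,0,0,0.1],[0,6,1,0,0,0,0.1],[0,5,1,0,0,0,0.1]]' 60
python3 - <<'E'
from h import *
go([.461,-.198,.278],np.radians(95.2))
cv2.imwrite('pics/w15.png',read_camera('wrist'))
cv2.imwrite('pics/t15.png',cv2.resize(read_camera('top')[250:320,210:400],None,fx=4,fy=4,interpolation=cv2.INTER_CUBIC))
E
```

```text
clock: 18.15
tcp_pos: [0.4573, -0.153, 0.2822]
orientation: [0.0, -0.044, 0.999, -0.006]
wrist_force: [-3.7, -12.8, 11.7]
finger_gap: 0.0184
t 18.15 tcp [ 0.4573 -0.153   0.2822] gap 0.0184 F [ -3.7 -12.8  11.7]
shift tool mm [  0.3 -45.1   4.8]
rotvec deg [-0.71  0.02 -0.11]
```

View pics/w15.png

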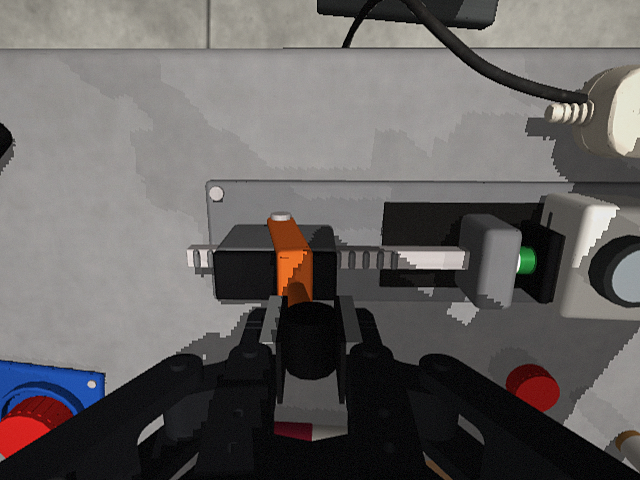

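View pics/t15.png

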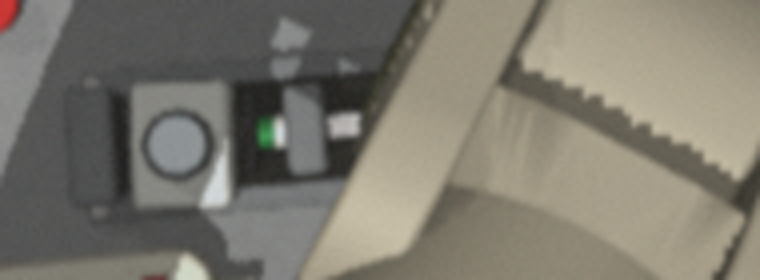

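```bash
cat >> h.py <<'E'
O=np.array([.449,-.082,0]);A=np.radians(95.2);ax=np.array([np.cos(A),np.sin(A),0]);ay=np.array([-np.sin(A),np.cos(A),0])
def cl(p): d=np.array(p)-O; return np.round(1000*np.array([d@ax,d@ay,d[2]]),1)
E
python3 - <<'E'
from h import *
t=calibration('top');f=lambda u,v:(210+u/4-.4,250+v/4-.4)
for n,u,v,z in(('fixed in',112,147,.06),('reader front',132,144,.054),('reader rear',234,144,.054),('tube c',177,144,.066),('green L',259,132,.042),('green/white',274,132,.042),('white/head',285,132,.042),('head front',287,130,.055)):
    print(n,cl(onz(t,*f(u,v),z)))
im=cv2.imread('pics/w15.png');cv2.imwrite('pics/w15c.png',cv2.resize(im[170:320,420:640],None,fx=3.6,fy=3.6,interpolation=cv2.INTER_CUBIC))
E
```

```text
fixed in [121.2  -2.1  60. ]
reader front [112.   -2.7  54. ]
reader rear [60.8  1.9 54. ]
tube c [88.  -0.6 66. ]
green L [48.6 -3.  42. ]
green/white [40.9 -2.4 42. ]
white/head [35.3 -1.8 42. ]
head front [33.5 -2.7 55. ]
```

View pics/w15c.png

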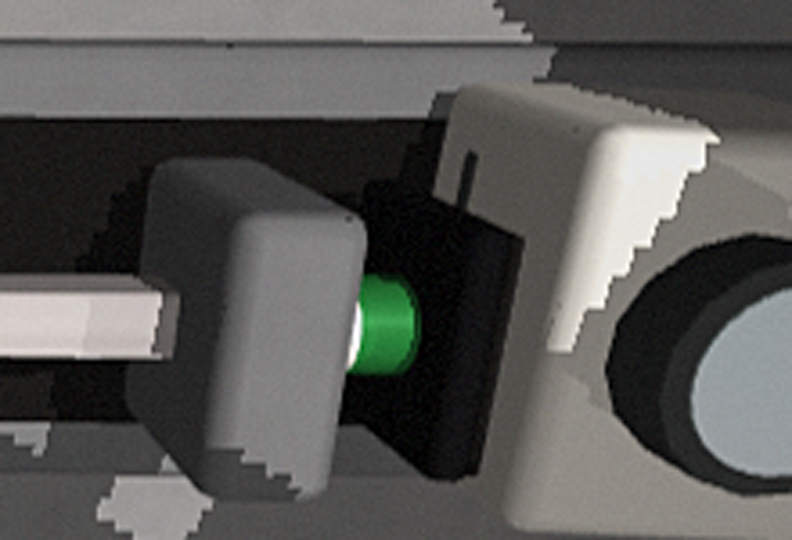

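```bash

python3 -m crank '[[0,-6,-1.5,0,0,0,0.1],[0,-6,-1,0,0,0,0.1],[0,-6,-0.6,0,0,0,0.1],[0,-6,-0.2,0,0,0,0.1],[0,-6,0.2,0,0,0,0.1],[0,-6,0.6,0,0,0,0.1],[0,-6,1,0,0,0,0.1],[0,-5,1,0,0,0,0.1]]' 60
python3 -m crank '[[0,-1,-1,0,0,0,0.1],[0,6,-2,0,0,0,0.1],[0,6,-0.6,0,0,0,0.1],[0,6,-0.6,0,0,0,0.1],[0,6,0,0,0,0,0.1],[0,6,0.6,0,0,0,0.1],[0,6,1,0,0,0,0.1],[0,5,0.8,0,0,0,0.1]]' 60
python3 - <<'E'
from h import *
go([.461,-.198,.278],np.radians(95.2))
im=read_camera('wrist');cv2.imwrite('pics/w16.png',cv2.resize(im[170:320,420:640],None,fx=3.6,fy=3.6,interpolation=cv2.INTER_CUBIC))
cv2.imwrite('pics/t16.png',cv2.resize(read_camera('top')[250:320,210:400],None,fx=4,fy=4,interpolation=cv2.INTER_CUBIC))
E
```

```text
clock: 19.25
tcp_pos: [0.4609, -0.1968, 0.28]
orientation: [0.0, -0.046, 0.999, 0.001]
wrist_force: [3.2, 2.4, 0.2]
finger_gap: 0.0177
clock: 20.25
tcp_pos: [0.4581, -0.1608, 0.2846]
orientation: [0.0, -0.044, 0.999, -0.007]
wrist_force: [-3.8, -14.1, 11.8]
finger_gap: 0.0178
t 20.25 tcp [ 0.4581 -0.1608  0.2846] gap 0.0178 F [ -3.8 -14.1  11.8]
shift tool mm [  0.4 -37.2   7.1]
rotvec deg [-0.81 -0.   -0.14]
```

View pics/w16.png

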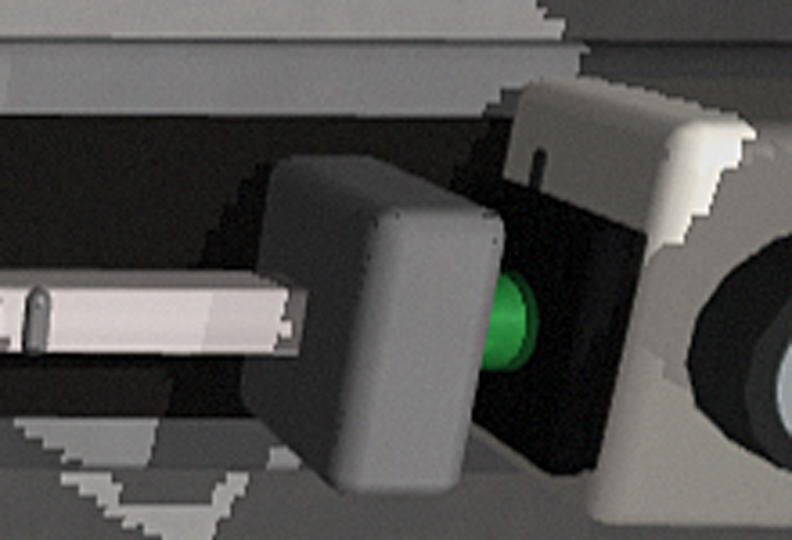

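View pics/t16.png

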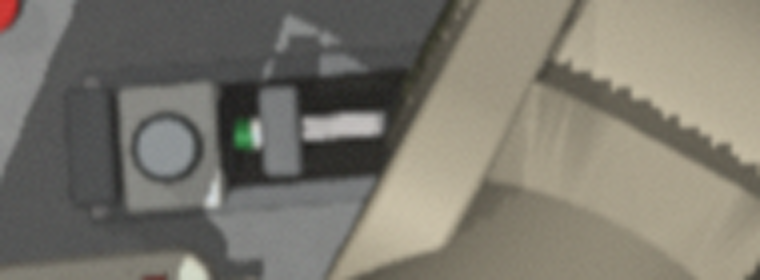

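```bash

python3 -m crank '[[0,3,0.3,0,0,0,0.1],[0,3,0.6,0,0,0,0.1],[0,2,0.6,0,0,0,0.1],[0,0,0,0,0,0,0.1],[0,0,0,0,0,0,0.1],[0,0,0,0,0,0,0.1],[0,0,0,0,0,0,0.1],[0,0,0,0,0,0,0.1]]' 60
python3 - <<'E'
from h import *
go([.461,-.198,.278],np.radians(95.2))
im=read_camera('wrist');cv2.imwrite('pics/w17.png',cv2.resize(im[170:320,420:640],None,fx=3.6,fy=3.6,interpolation=cv2.INTER_CUBIC))
cv2.imwrite('pics/t17.png',cv2.resize(read_camera('top')[250:320,210:310],None,fx=8,fy=8,interpolation=cv2.INTER_CUBIC))
E
```

```text
clock: 21.35
tcp_pos: [0.4574, -0.1523, 0.283]
orientation: [0.001, -0.045, 0.999, -0.006]
wrist_force: [-3.5, -9.4, 11.4]
finger_gap: 0.018
t 21.35 tcp [ 0.4574 -0.1523  0.283 ] gap 0.018 F [-3.5 -9.4 11.4]
shift tool mm [  0.5 -45.7   5.6]
rotvec deg [-0.69  0.05 -0.09]
```

View pics/w17.png

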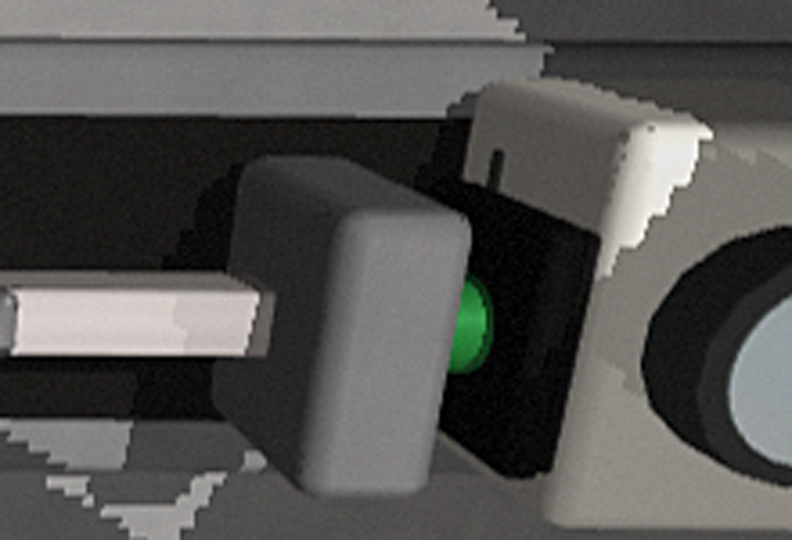

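View pics/t17.png

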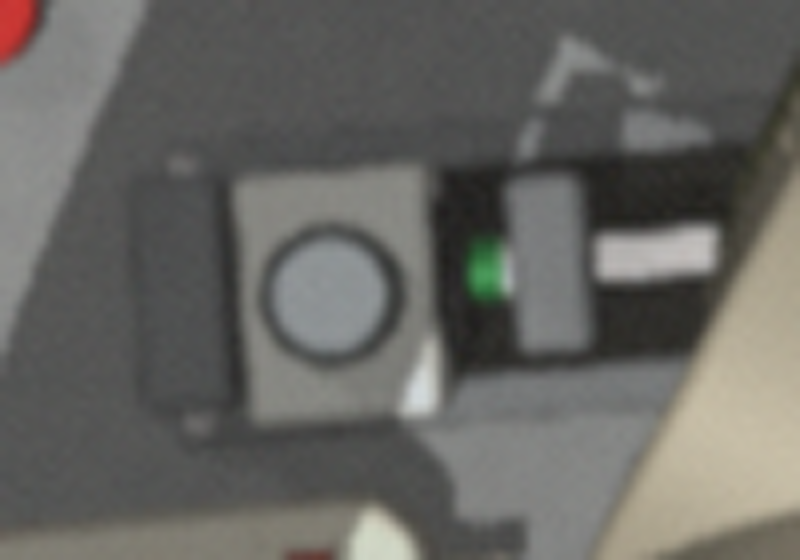

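```bash

python3 -m crank '[[0,-6,-1.5,0,0,0,0.1],[0,-6,-1,0,0,0,0.1],[0,-6,-0.6,0,0,0,0.1],[0,-6,-0.2,0,0,0,0.1],[0,-6,0.2,0,0,0,0.1],[0,-6,0.6,0,0,0,0.1],[0,-6,1,0,0,0,0.1],[0,-5,1,0,0,0,0.1]]' 60
python3 -m crank '[[0,-2,-0.5,0,0,0,0.1],[0,0,0,0,0,0,0.1],[0,4,-1,0,0,0,0.1],[0,4,-0.8,0,0,0,0.1],[0,4,-0.6,0,0,0,0.1],[0,4,-0.3,0,0,0,0.1],[0,3,-0.2,0,0,0,0.1],[0,0,0,0,0,0,0.1]]' 60
python3 - <<'E'
from h import *
go([.461,-.198,.278],np.radians(95.2))
im=read_camera('wrist');cv2.imwrite('pics/w18.png',cv2.resize(im[170:320,420:640],None,fx=3.6,fy=3.6,interpolation=cv2.INTER_CUBIC))
cv2.imwrite('pics/t18.png',cv2.resize(read_camera('top')[250:320,210:310],None,fx=8,fy=8,interpolation=cv2.INTER_CUBIC))
E
```

```text
clock: 22.45
tcp_pos: [0.4606, -0.196, 0.281]
orientation: [-0.0, -0.046, 0.999, 0.0]
wrist_force: [1.1, 3.7, 2.3]
finger_gap: 0.0182
clock: 23.45
tcp_pos: [0.4595, -0.1808, 0.2842]
orientation: [-0.001, -0.045, 0.999, -0.003]
wrist_force: [3.5, -6.3, -11.6]
finger_gap: 0.0182
t 23.45 tcp [ 0.4595 -0.1808  0.2842] gap 0.0182 F [  3.5  -6.3 -11.6]
shift tool mm [  0.  -17.3   6.3]
rotvec deg [-0.37 -0.09 -0.05]
```

View pics/w18.png

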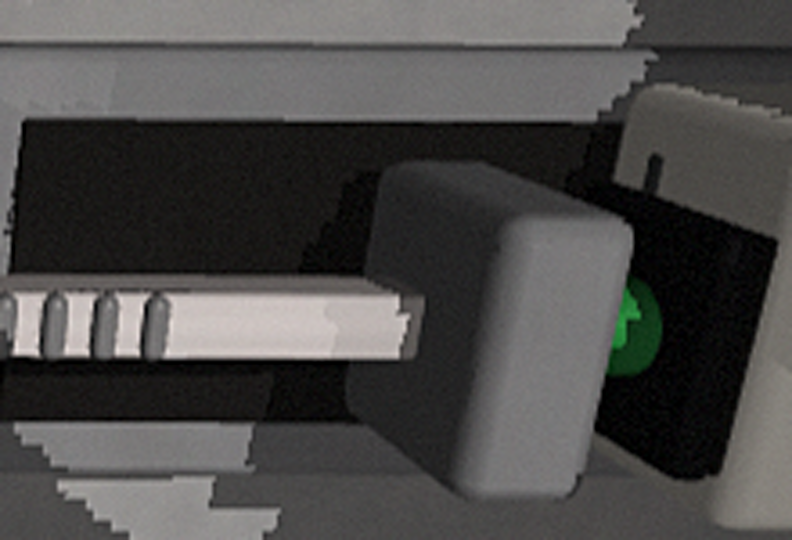

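View pics/t18.png

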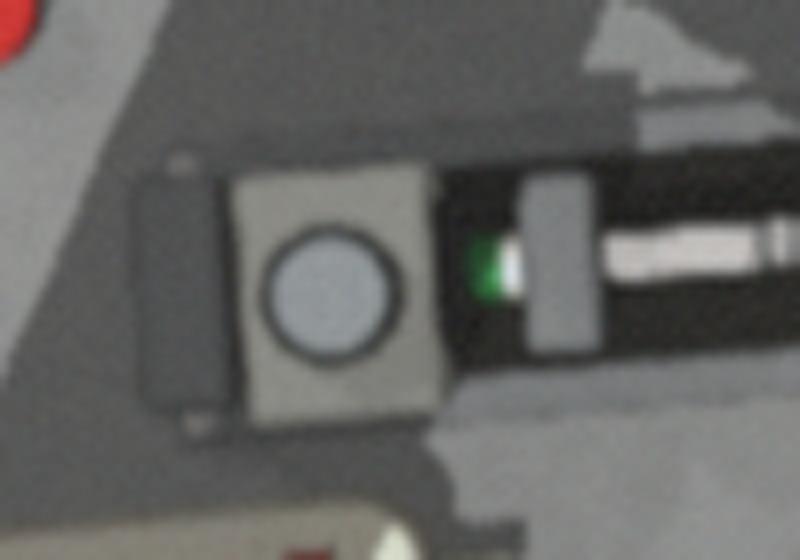

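```bash

python3 -m crank '[[0,3,1,0,0,0,0.1],[0,3,1,0,0,0,0.1],[0,3,0.3,0,0,0,0.1],[0,3,0.2,0,0,0,0.1],[0,3,0.2,0,0,0,0.1],[0,0,0,0,0,0,0.1],[0,0,0,0,0,0,0.1],[0,0,0,0,0,0,0.1]]' 60
python3 - <<'E'
from h import *
go([.461,-.198,.278],np.radians(95.2))
im=read_camera('wrist');cv2.imwrite('pics/w19.png',cv2.resize(im[170:320,420:640],None,fx=3.6,fy=3.6,interpolation=cv2.INTER_CUBIC))
cv2.imwrite('pics/t19.png',cv2.resize(read_camera('top')[250:320,210:310],None,fx=8,fy=8,interpolation=cv2.INTER_CUBIC))
E
```

```text
clock: 24.55
tcp_pos: [0.4585, -0.168, 0.2851]
orientation: [0.0, -0.044, 0.999, -0.008]
wrist_force: [-5.9, -12.7, 10.4]
finger_gap: 0.018
t 24.55 tcp [ 0.4585 -0.168   0.2851] gap 0.018 F [ -5.9 -12.7  10.4]
shift tool mm [  0.1 -30.    7.6]
rotvec deg [-0.88  0.01 -0.17]
```

View pics/t19.png

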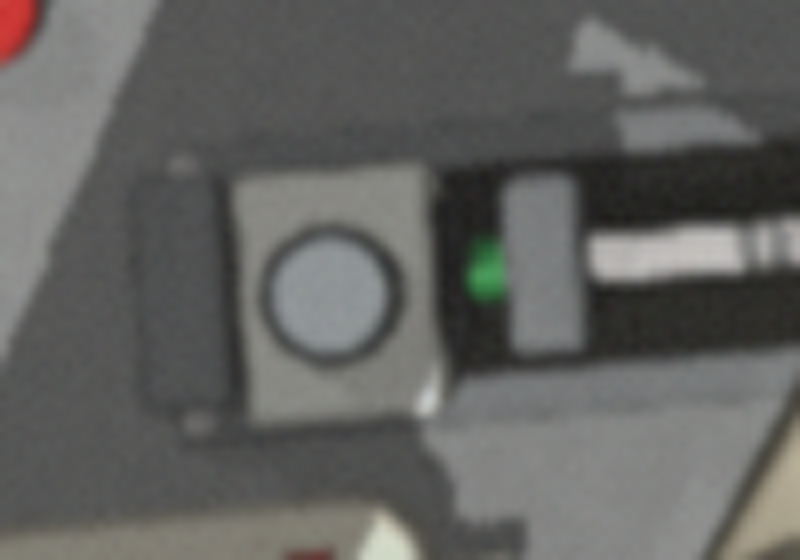

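View pics/w19.png

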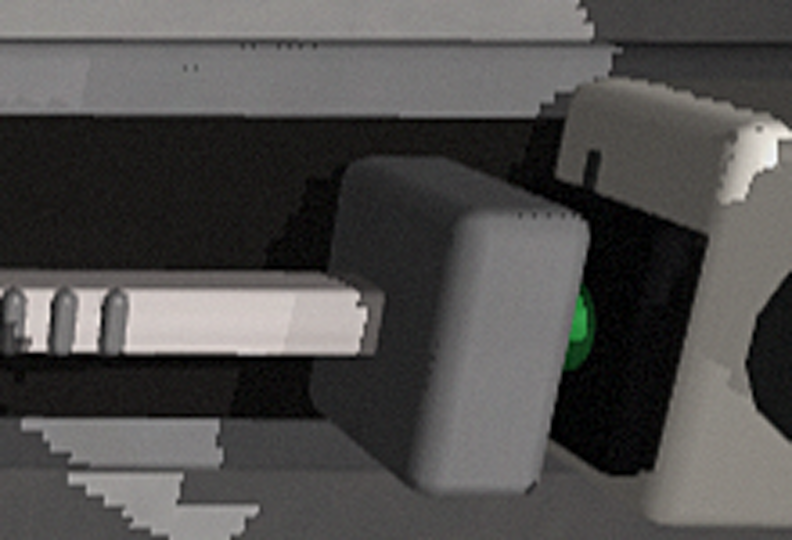

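```bash

python3 -m crank '[[0,3,0.3,0,0,0,0.1],[0,3,0.4,0,0,0,0.1],[0,2,0.3,0,0,0,0.1],[0,0,0,0,0,0,0.1],[0,0,0,0,0,0,0.1],[0,0,0,0,0,0,0.1],[0,0,0,0,0,0,0.1],[0,0,0,0,0,0,0.1]]' 60
python3 - <<'E'
from h import *
go([.461,-.198,.278],np.radians(95.2))
im=read_camera('wrist');cv2.imwrite('pics/w20.png',cv2.resize(im[170:320,420:640],None,fx=3.6,fy=3.6,interpolation=cv2.INTER_CUBIC))
cv2.imwrite('pics/t20.png',cv2.resize(read_camera('top')[250:320,210:310],None,fx=8,fy=8,interpolation=cv2.INTER_CUBIC))
E
```

```text
clock: 25.65
tcp_pos: [0.458, -0.161, 0.285]
orientation: [0.001, -0.043, 0.999, -0.01]
wrist_force: [-8.5, -17.3, 15.6]
finger_gap: 0.0175
t 25.65 tcp [ 0.458 -0.161  0.285] gap 0.0175 F [ -8.5 -17.3  15.6]
shift tool mm [  0.2 -36.9   7.7]
rotvec deg [-1.1   0.02 -0.22]
```

View pics/t20.png

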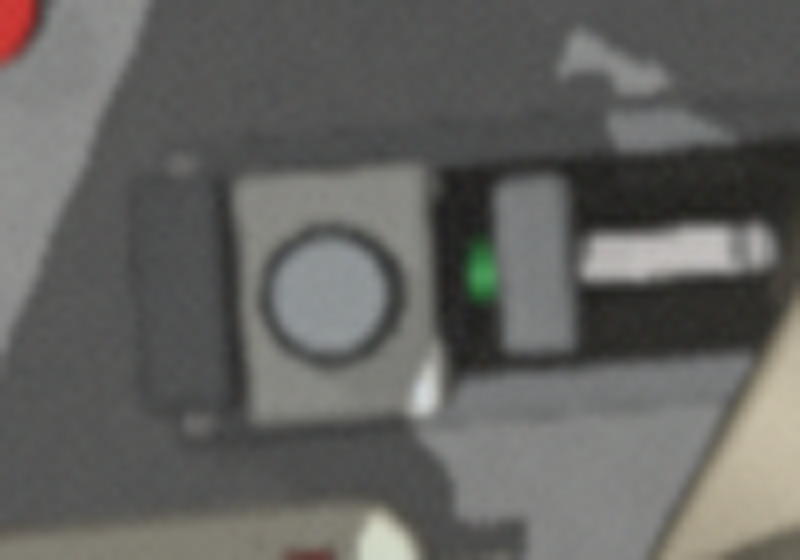

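View pics/w20.png

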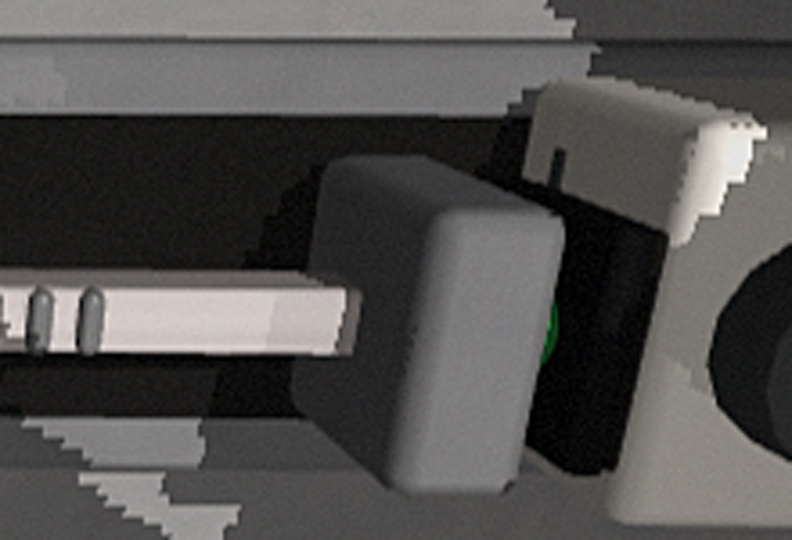

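```bash

python3 - <<'E'
from h import *
t=calibration('top')
for n in('t17','t18','t19','t20'):
    im=cv2.imread(f'pics/{n}.png').astype(float)
    row=im[258:285].mean(0); b,g,r=row.T
    # head front edge: gray rise on lower rows
    hr=im[310:345].mean(0).mean(1)
    s=hr[455:560]; lo,hi=s[:20].mean(),np.percentile(s,90); he=455+np.argmax(s>(lo+hi)/2)
    s2=(g)[440:500]; lo=s2[:8].min();hi=s2.max(); ge=440+np.argmax(s2>(lo+hi)/2)
    he2=he-(325-271)*0.09
    print(n,'green left',ge,'head',he,'len px',he2-ge)
    f=lambda u,v:(210+u/8-.45,250+v/8-.45)
    print(cl(onz(t,*f(ge,271),.044)),cl(onz(t,*f(he,327),.057)),cl(onz(t,*f(he,327),.044)))
E
```

```text
t17 green left 470 head 517 len px 42.139999999999986
[60.9 -2.5 44. ] [49.1 12.7 57. ] [50.1 12.8 44. ]
t18 green left 485 head 527 len px 37.139999999999986
[57.1 -2.1 44. ] [46.6 12.9 57. ] [47.5 13.  44. ]
t19 green left 470 head 511 len px 36.139999999999986
[60.9 -2.5 44. ] [50.6 12.5 57. ] [51.6 12.7 44. ]
t20 green left 469 head 503 len px 29.139999999999986
[61.1 -2.5 44. ] [52.6 12.3 57. ] [53.6 12.5 44. ]
```

```bash

python3 -m crank '[[0,3,0,0,0,0,0.1],[0,3,0.2,0,0,0,0.1],[0,3,0.3,0,0,0,0.1],[0,0,0,0,0,0,0.1],[0,0,0,0,0,0,0.1],[0,0,0,0,0,0,0.1],[0,0,0,0,0,0,0.1],[0,0,0,0,0,0,0.1]]' 60
python3 - <<'E'
from h import *
go([.461,-.198,.278],np.radians(95.2))
im=read_camera('wrist');cv2.imwrite('pics/w21f.png',im);cv2.imwrite('pics/w21.png',cv2.resize(im[170:320,420:640],None,fx=3.6,fy=3.6,interpolation=cv2.INTER_CUBIC))
cv2.imwrite('pics/t21.png',cv2.resize(read_camera('top')[250:320,210:310],None,fx=8,fy=8,interpolation=cv2.INTER_CUBIC))
t=calibration('top')
for n in('t20','t21'):
    im=cv2.imread(f'pics/{n}.png').astype(float)
    row=im[258:285].mean(0); b,g,r=row.T
    hr=im[310:345].mean(0).mean(1)
    s=hr[455:560]; lo,hi=s[:20].mean(),np.percentile(s,90); he=455+np.argmax(s>(lo+hi)/2)
    f=lambda u,v:(210+u/8-.45,250+v/8-.45)
    print(n,he,cl(onz(t,*f(he,327),.057)))
E
```

```text
clock: 26.75
tcp_pos: [0.457, -0.1513, 0.2847]
orientation: [0.001, -0.044, 0.999, -0.008]
wrist_force: [-8.1, -14.4, 20.0]
finger_gap: 0.0181
t 26.75 tcp [ 0.457  -0.1513  0.2847] gap 0.0181 F [ -8.1 -14.4  20. ]
shift tool mm [  0.1 -46.8   7.5]
rotvec deg [-0.96  0.05 -0.18]
t20 503 [52.6 12.3 57. ]
t21 487 [56.7 12.  57. ]
```

View pics/t21.png

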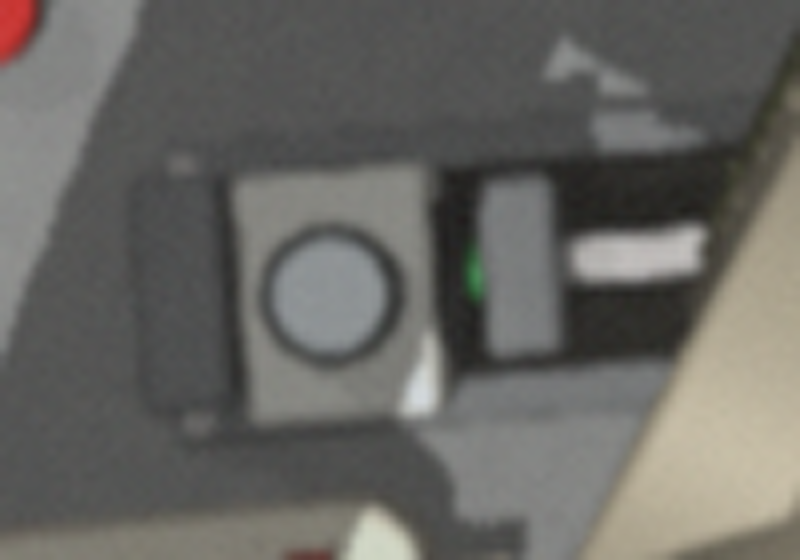

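View pics/w21f.png

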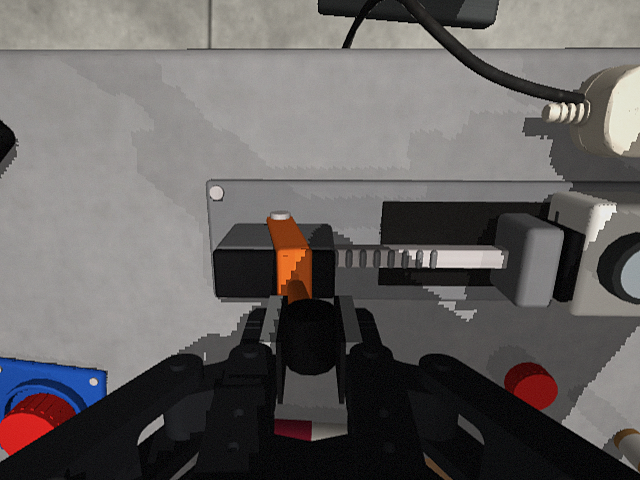

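```bash

python3 - <<'E'
from h import *
t=calibration('top')
def an(n,k,x0,x1,gr):
    im=cv2.imread(f'pics/{n}.png').astype(float)
    q=lambda a:int(a*k/8)
    # green: excess G
    row=im[q(258):q(285)].mean(0);ex=row[:,1]-row[:,[0,2]].max(1); i=np.where(ex>ex.max()/2)[0]
    hr=im[q(310):q(345)].mean(0).mean(1); d=np.gradient(cv2.GaussianBlur(hr.reshape(1,-1),(0,0),k/4).ravel())
    he=i[0]+np.argmax(d[i[0]:i[0]+int(12*k)])
    f=lambda u,v:(210+u/k-.45,250+v*1./8-.45)
    G=cl(onz(t,*f(i[0],271),.044))[0];Hd=cl(onz(t,*f(he,327),.057))[0]
    print(n,i[0],he,G,Hd,round(G-Hd,1))
for n,k in(('t12',4),('t13',4),('t14',4),('t15',4),('t16',4),('t17',8),('t18',8),('t19',8),('t20',8),('t21',8)): an(n,k,0,0,0)
print(get_state()['wrist_force'])
E
```

```text
t12 317 347 19.1 4.8 14.3
t13 289 319 33.4 18.8 14.6
t14 289 319 33.4 18.8 14.6
t15 258 289 49.2 33.9 15.3
t16 234 263 61.4 46.9 14.5
t17 468 516 61.4 49.4 12.0
t18 474 526 59.9 46.9 13.0
t19 469 510 61.1 50.9 10.2
t20 468 502 61.4 52.9 8.5
t21 466 485 61.9 57.2 4.7
[ -7.73303941 -12.99804145  18.88502257]
```

```bash

python3 -m crank '[[0,0,0,0,0,0,0.1],[0,0,0,0,0,0,0.1],[0,0,0,0,0,0,0.1],[0,0,0,0,0,0,0.1],[0,0,0,0,0,0,0.1],[0,0,0,0,0,0,0.1],[0,0,0,0,0,0,0.1],[0,0,0,0,0,0,0.1]]' 60
python3 - <<'E'
from h import *
go([.461,-.198,.278])
im=read_camera('top');cv2.imwrite('pics/t22f.png',im);cv2.imwrite('pics/t22.png',cv2.resize(im[250:320,210:310],None,fx=8,fy=8,interpolation=cv2.INTER_CUBIC))
im=cv2.imread('pics/t22.png').astype(float);a=cv2.imread('pics/t21.png').astype(float);print(np.abs(im-a)[200:360,230:600].mean())
E
```

```text
clock: 27.85
tcp_pos: [0.457, -0.1513, 0.2847]
orientation: [0.001, -0.044, 0.999, -0.008]
wrist_force: [-8.5, -13.4, 19.0]
finger_gap: 0.018
t 27.85 tcp [ 0.457  -0.1513  0.2847] gap 0.018 F [ -8.5 -13.4  19. ]
shift tool mm [  0.1 -46.7   7.5]
1.2654166666666666
```

View pics/t22f.png

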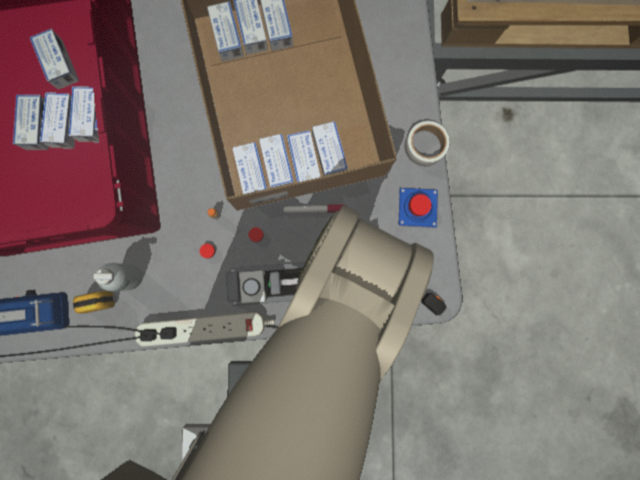

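View pics/t22.png

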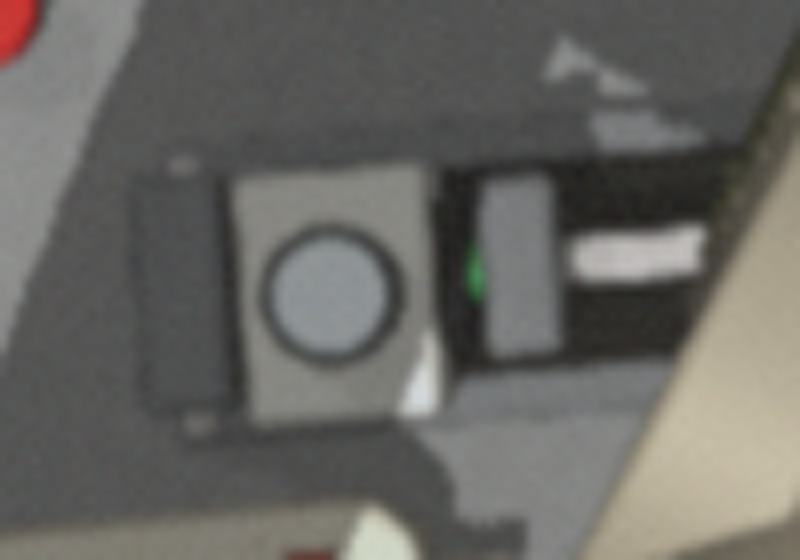

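The pose is steady. The cap sits in the holder at (420,205). At the stem only green shows (crop 475,270), and the bystanders are in place. Handing in.

```bash
python3 -c "
from workcell import *
print(hand_in())"
```

```text
the job is handed in; nothing more can be done
None
```

The job is handed in. The large red cap is in the blue holder, open side down. The reader is clamped against the fixed jaw, with the knob still gripped (60 N) and held forward. I lifted the cap off first, then pumped the lever with four forward strokes, the last one in small steps.

**Last checks**
- **Pad:** only green shows at the stem. I estimate it is pressed about 10 to 11 mm. The top view gave 10.0 mm from the visible stem and 10.5 mm from the head's travel, and an earlier reading gave 10.8 mm. The top view's pixels are about 1.9 mm, so none of these is exact.
- **Hold:** the pose and the picture stayed the same over a one-second hold before hand-in, with about 25 N at the wrist. The job ended at about 28 s of the allowed 67 s.
- **Surroundings:** the cap was still in the holder in the last top view. The vial and scanner looked unmoved in that view, and so did the visible part of the marker, whose end the arm partly hid.

**Not ideal**
- After the third stroke the jaw slipped back about 2 mm on the return, as the weak brake allows. The final stroke made that up.
- At the end the fingers sit about 4 mm high on the knob, pressing on it with roughly 19 N, and the tool tilts about 1°.

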